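Shear the top plate off the spring-lift stack onto the assembly bed

TASK

Slide the top aluminium plate off the stack in the spring-lift magazine, sideways onto the assembly bed beside it, and bring it up against the adjustable end stop so that it lies flat and touching the stop. Press and push gently, never lift the plate or shift the stop, which is only clamped by friction, and leave the other plates in the magazine and everything else on the bench where they are.

Things in the scene. Friction and masses are not known exactly. Their poses are not given: they have to be found in the camera images.
- station: Grey loading station fixed to the bench, 100 x 330 mm. Origin: on the bench surface (z = 0), midway across its width; local y runs along it from the magazine (-y) to the assembly bed (+y), z up. All heights given are above the bench. Bed: dark brown, 46.5 mm high, 73 mm wide, local y = -33.5 to +178.5 mm, with 8 mm thick guide rails, 50.5 mm high, along both sides.
- plate_top: Top one of four equal bare aluminium plates stacked in the magazine: 70 (x) x 100 (y) x 10 mm (z), 0.16 to 0.23 kg; at the start its top is 58 to 62 mm high (it varies). Origin: centre of its underside. It lies along the station's y with about 1.5 mm of play all round; its +y edge faces the bed. Plates slide easily on each other and on the bed; fingertips grip them better. Pressed or pushed with over 18 N it is spoilt.
- magazine (a point): Centre of the magazine's pocket, on the bench surface; axes as the station's. The pocket is 73 (x) x 103 mm (y), at local y = -85 mm of the station. Its rear wall (-y side, 10 mm thick) and side walls (8 mm, windowed) end 61 mm high, about level with the stack's top, so the top plate's edges cannot be got at there; on the +y side only the bed's edge, 46.5 mm high, stands before the stack.
- lift (a joint): Travel of the stiffly sprung platform under the stack, in m: 0 at its upper limit (as at the start), negative when pressed down. The limit's height varies by 4 mm. It gives way when the stack is pressed with about 5 N (3.5 to 6.5 N), then sinks 1 mm for each further 15 N. At its limit the top plate's underside is 1.5 to 5.5 mm above the bed.
- plate_front (a point): Middle of the lower +y edge of the top plate (the leading edge, which must come to the stop); axes as the plate's.
- stop_face (a point): Foot of the end stop's face towards the magazine, mid-width, on the bed surface; axes as the station's. The stop is a steel bar across the bed, 94 mm wide, 14 mm thick, rising 12.5 mm above the bed, its two black thumb screws 26 mm. It stands anywhere from local y = 85 to 115 mm, held by friction only: pushed with more than about 25 N it slips.
- plate_b: Second plate from the top (same size); origin at the centre of its underside; its top is 48 to 52 mm above the bench. Stays in the magazine.
- plate_c: Third plate from the top (same size and origin); stays in the magazine.
- plate_d: Bottom plate (same size and origin); stays in the magazine.
- heatsink: Bystander to leave alone: finned dark metal heat sink, 50 x 50 x 28 mm; origin at the centre of its underside.
- driver: Bystander to leave alone: screwdriver, 170 mm long, lying along its x; origin under its middle.
- spool: Bystander to leave alone: steel-coloured solder spool, 60 mm across, 35 mm high; origin at the centre of its underside.
- screw_tray: Bystander to leave alone: small open white tray, 90 x 60 x 22 mm; origin at the centre of its underside.
- flux_jar: Bystander to leave alone: small brown jar, 44 mm across, 50 mm high; origin at the centre of its underside.
- meter: Bystander to leave alone: grey hand meter lying on its back, 75 x 130 x 22 mm; origin at the centre of its underside.
There are look-alikes about, which are no part of the job. What is shaped like the plate_top but red or turquoise is not meant.

How it is judged (in metres and radians):
On the way, in this order (a step that is already met when the one before it is completed fails the run):
1. the top plate has been sheared more than 35 mm towards the bed, still resting low across the stack and the bed (y of plate_top in the frame of station above -0.05 m and z of plate_top in the frame of station below 0.055 m), for 0.05 s.
2. the top plate lies wholly on the bed, flat on it (y of plate_top in the frame of station above 0.0165 m and z of plate_top in the frame of station between 0.0445 and 0.0485 m), for 0.1 s.
At the end, for the whole second after the job is handed in: The plate lies flat on the bed between the guides (underside within 2 mm of the bed surface), its leading edge within 1.5 mm of the end stop's face, at rest; the stop is within 2 mm of where it was, and the three other plates are in the magazine within 5 mm of where they were (y of plate_front in the frame of stop_face above -0.0015 m and z of plate_top in the frame of station between 0.0445 and 0.0485 m and angle between plate_top's own z axis and vertical below 0.02 rad and x of plate_top in the frame of station between -0.003 and 0.003 m and distance of stop_face from where it was at the start of the episode below 0.002 m and linear speed of each of plate_top, plate_b, plate_c, plate_d below 0.01 m/s and distance of each of plate_b, plate_c, plate_d from where it was at the start of the episode below 0.005 m); the robot touches nothing.
It fails at once if the fingers press or push the top plate with more than 18 N (contact force between the fingers and plate_top above 18 N).
It fails at once if the end stop is shifted by more than 2 mm (distance of stop_face from where it was at the start of the episode above 0.002 m).
It fails at once if the top plate is lifted (its underside more than 60 mm above the bench, at least 8 mm higher than it lay) or tipped (z of plate_top in the frame of station above 0.06 m or angle between plate_top's own z axis and vertical above 0.2 rad).
It fails at once if one of the other plates is moved by more than 5 mm or pressed by the fingers with more than 18 N (distance of any of plate_b, plate_c, plate_d from where it was at the start of the episode above 0.005 m or contact force between the fingers and plate_b above 18 N or contact force between the fingers and plate_c above 18 N or contact force between the fingers and plate_d above 18 N).
It fails at once if a bystander is moved by more than 15 mm (distance of any of heatsink, driver, spool, screw_tray, flux_jar, meter from where it was at the start of the episode above 0.015 m).
It also fails if it takes over 61 s, if anything falls off the work surface, if the arm or the gripper's body presses on something with over 40 N, if the wrist force passes 120 N, or if a joint passes its speed limit or range.

ROBOT

A 6-joint arm with a two-finger parallel gripper is mounted at the origin on the work surface. World frame = base frame: x ahead of the robot, y to its left, z up, the work surface at z = 0. Lengths are in mm, angles in degrees, forces in N, time in s.
With the tool pointing down it reaches from about 350 to 850 mm from the base axis. Payload 8.1 kg.
Tool frame: the origin (TCP) lies midway between the tips of the shut fingers; the grasp point (between the pads) lies 19 mm behind it (r.grip_depth is the distance from the TCP to the grasp point, in mm); z points along the fingers, y is the direction in which the jaws open and shut (so a half turn about z gives the same grasp; the last joint's range is limited). The gripper opens to 85 mm and grips with 20 to 120 N. Pads are 22 mm wide; open, the fingers measure 114 mm over their backs; the gripper's body (76 mm by 85 mm) begins 54 mm behind the grasp point. The pads swing forward as they close: fully open they stand 13 mm farther back than shut.
Start: joints at [-82.07, 7.471, 85.268, -0, 87.261, -4.893], TCP at [133.182, -585.037, 231.292] pointing down, gripper open.
Joint ranges: [-169.43, 169.43], [-51.17, 129.36], [1.28, 143.12], [-76.62, 256.62], [0, 156.53], [-152.29, 152.29]. Speed limits (degrees/s): [136.94, 136.94, 159.86, 180, 180, 180].

INTERFACE

Orientations are given as [roll, pitch, yaw] about the fixed x, y, z axes, in that order (R = Rz(yaw) Ry(pitch) Rx(roll)).
In Python, from bench import r, imaging gives the robot as it stands.
- The arm moves only by the shell command python3 -m creep 'ROWS' [FORCE]. ROWS is text: rows parted by semicolons, each of 7 numbers parted by spaces: the shift along the tool's x, y, z in cm, then the turn, a rotation vector about the tool's x, y, z in degrees, then the finger opening in cm, from 0 to 8.54. In form: dx dy dz ax ay az gripper; .... A call has 1 to 20 rows; each row is the pose to reach, as a shift and turn from the pose measured when the call began, along the tool's axes at that moment; what a row does not reach only later rows make up. A row lasts 1/10 s, in which the tool goes at most 50 mm and 8.59 degrees, less where a joint would pass 70% of its speed; a pose out of reach is approached as far as the arm can. A call with a gripper value outside its range is refused whole. The fingers move at their own pace and stop on an object; FORCE is the grip in N (left out, the last holds). Time passes only in rows, so rows that repeat a pose let the fingers close. It gives the time, the measured TCP pose, the force and the opening at its end, in the units of the state.
- r.sense(): the state, without advancing time (a new reading comes with each control period).
- imaging.snapshot(name): name is "scene" or "top"; returns the picture (420x560x3 uint8, red, green, blue); there is no depth.
- imaging.camera_info(name): a dict with "camera_matrix" (3x3 intrinsics, pixels), "R" (3x3) and "t" (3): a world point X has camera coordinates R X + t. Camera axes: x right, y down, z forward; pixel columns grow to the right and rows downward; lengths in mm; the calibration is good to about 2 mm. A picture is of the moment at which its call begins. camera_info takes no time and is no camera call.
- r.hand_in(): hands the job in, once; it reports no verdict.
The state is a dict: "time": time; "joint_pos": joint angles; "qd": joint speeds; "joint_efforts": joint torques, N m; "tool_pos": TCP position; "tcp_rot": TCP orientation; "ft_force": force on the tool from outside, world axes, zero at the start; "wrist_torque": the same for the moment, N m; "finger_gap": finger opening in mm.
Only numpy, scipy, OpenCV 4.12 (cv2) and the standard library are available. Lean on these libraries where they do the work, as an engineer would, in place of code of your own. Each camera call takes 0.05 s, during which the arm holds its last target.

## Working session

There is one attempt and no reset: what is moved stays moved. The work goes in short steps, Python scripts to look and compute and a shell command to move; the robot and the scene stay as the last step left them, time stands still between calls to the robot, and variables do not carry over. Pictures are saved under pics/ and viewed, and the job is handed in when it is done.

```bash
mkdir -p pics; ls
python3 - <<'E'
from bench import r, imaging
import cv2,numpy as np
for n in("scene","top"):
    im=imaging.snapshot(n); cv2.imwrite(f"pics/{n}0.png",im[:,:,::-1])
    print(imaging.camera_info(n))
print(r.sense())
E
```

```text
pics
{'camera_matrix': array([[445.44983306,   0.        , 276.11794863],
       [  0.        , 445.44983306, 212.78395249],
       [  0.        ,   0.        ,   1.        ]]), 'R': array([[-0.74183233,  0.67053439, -0.00827197],
       [ 0.39315645,  0.42490163, -0.81540579],
       [-0.54324285, -0.60814656, -0.57883069]]), 't': array([ 426.80780539, -151.55383872, 1387.50670621])}
{'camera_matrix': array([[395.41380985,   0.        , 277.44849175],
       [  0.        , 395.41380985, 211.8915468 ],
       [  0.        ,   0.        ,   1.        ]]), 'R': array([[ 0.01987095, -0.99979377, -0.00419061],
       [-0.99749863, -0.0195406 , -0.06793116],
       [ 0.06783526,  0.00552998, -0.99768121]]), 't': array([ -24.20789478,  521.26818163, 1168.35658576])}
{'time': 0.1, 'joint_pos': array([-8.20678545e+01,  7.51203092e+00,  8.53241339e+01,  8.51565667e-04,
        8.72598270e+01, -4.89282723e+00]), 'qd': array([ 0.09430489, -0.04320599, -0.19056884, -0.0352753 , -0.06086272,
       -0.02242626]), 'joint_efforts': array([ 2.23358424e-03, -5.70952213e+01, -5.01944840e+01,  5.49912500e-05,
        8.09146150e-03, -1.56433509e-05]), 'tool_pos': array([ 133.14539014, -584.53567001,  230.32579562]), 'tcp_rot': array([-1.79904430e+02, -9.03477570e-03,  1.28249238e+01]), 'ft_force': array([-0.40839192,  1.17903229,  0.20037788]), 'wrist_torque': array([-0.01112549,  0.03237604, -0.0314816 ]), 'finger_gap': 85.31823310299424}
```

View pics/scene0.png

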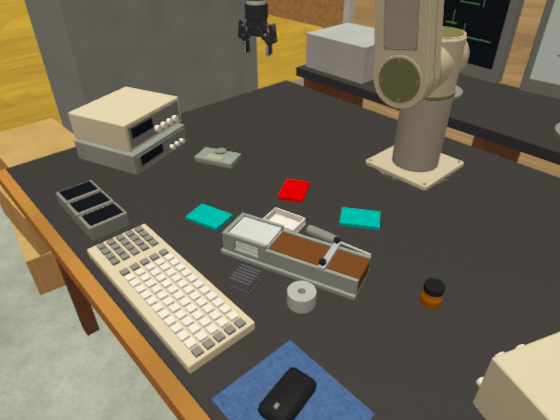

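View pics/top0.png

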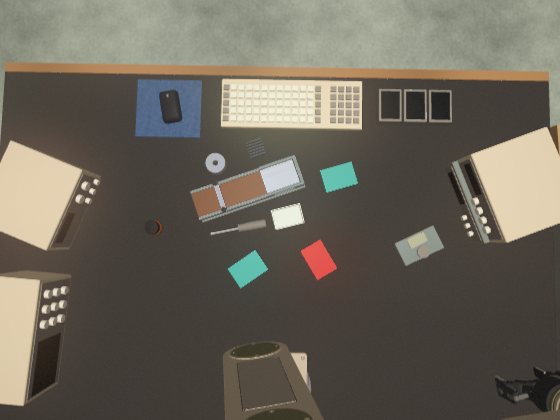

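The station shows at about (190–303, 157–220) in the top view. The magazine with its pale plate is at the right end near (282,176), and the stop is near (220,196). Next I'll enlarge both views.

Run:
```python
import cv2
a=cv2.imread("pics/top0.png")[145:235,180:315]; cv2.imwrite("pics/topc.png",cv2.resize(a,None,fx=5.9,fy=5.9,interpolation=cv2.INTER_CUBIC))
a=cv2.imread("pics/scene0.png")[205:295,215:380]; cv2.imwrite("pics/scenec.png",cv2.resize(a,None,fx=4.8,fy=4.8,interpolation=cv2.INTER_CUBIC))
```

```text
(no output)
```

View pics/topc.png

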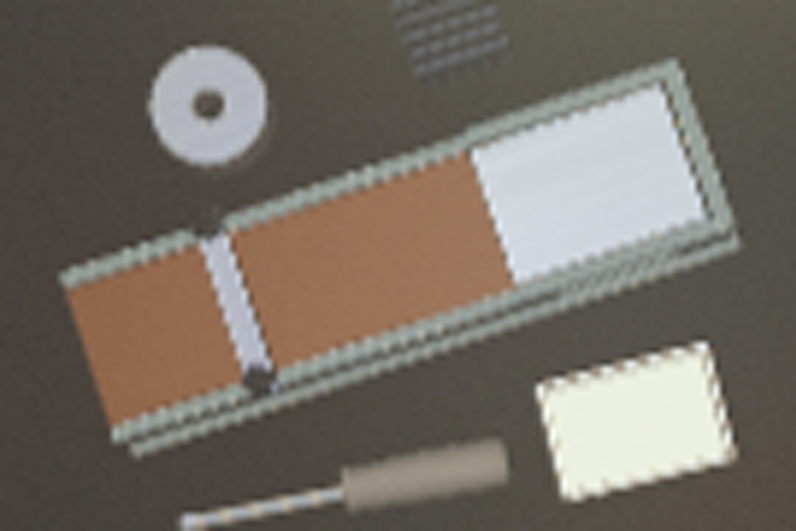

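View pics/scenec.png

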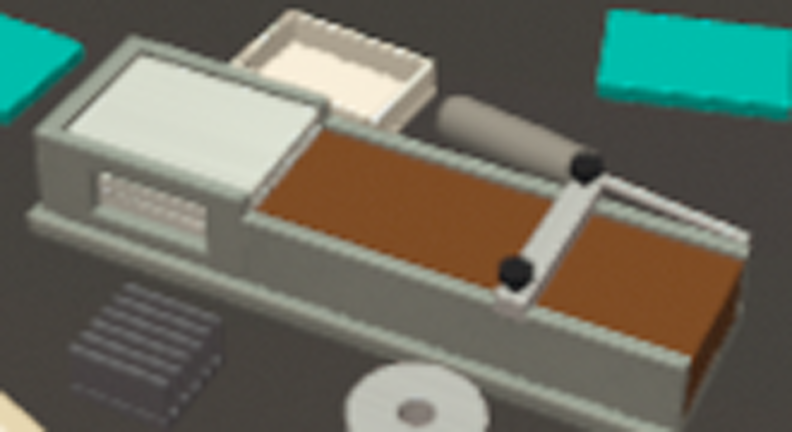

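```bash
cat > fit.py <<'E'
from bench import imaging
import numpy as np
from scipy.optimize import least_squares
C={n:imaging.camera_info(n) for n in("top","scene")}
def proj(n,X):
    c=C[n];p=c["R"]@X+c["t"];p=c["camera_matrix"]@p;return p[:2]/p[2]
def unc(n,u,v):
    s,ox,oy={"top":(5.9,180,145),"scene":(4.8,215,205)}[n]
    return np.array([(u+.5)/s-.5+ox,(v+.5)/s-.5+oy])
def W(p,l): 
    c,s=np.cos(p[2]),np.sin(p[2]);return np.array([p[0]+c*l[0]-s*l[1],p[1]+s*l[0]+c*l[1],l[2]])
# fixed pts: cam,u,v,local
F=[("top",675,60,(44.5,-146.5,61)),("top",735,228,(-44.5,-146.5,61)),("top",60,272,(44.5,178.5,50.5)),("top",116,438,(-44.5,178.5,50.5)),
("scene",135,38,(-44.5,-146.5,61)),("scene",38,130,(44.5,-146.5,61)),("scene",748,236,(-44.5,178.5,50.5)),("scene",690,360,(44.5,178.5,50.5)),("scene",328,100,(-44.5,-33.5,61)),("scene",246,200,(44.5,-33.5,61))]
S=[("top",228,232,36.5),("top",272,370,-36.5)]
E
python3 - <<'E'
from fit import *
f=lambda p:np.concatenate([proj(n,W(p,l))-unc(n,u,v) for n,u,v,l in F])
s=least_squares(f,[650,0,0.2],loss="soft_l1");print(s.x,np.degrees(s.x[2]));print(f(s.x).reshape(-1,2).round(2))
def back(n,u,v,z):
    c=C[n];d=c["R"].T@np.linalg.inv(c["camera_matrix"])@np.append(unc(n,u,v),1);o=-c["R"].T@c["t"];P=o+d*(z-o[2])/d[2]
    e=P[:2]-s.x[:2];a=s.x[2];return [round(e@[np.cos(a),np.sin(a)],1),round(e@[-np.sin(a),np.cos(a)],1)]
for nm,a in dict(stop_t1=("top",228,232,59),stop_t2=("top",272,370,59),stop_b=("top",205,245,59),pf1=("top",472,152,60),pf2=("top",513,282,60),pr1=("top",660,85,60),pr2=("top",708,222,60),
 sc_s1=("scene",578,178,59),sc_s2=("scene",500,288,59),scpf=("scene",322,125,60),scpf2=("scene",248,205,60),scpr=("scene",143,55,60),scpr2=("scene",66,128,60)).items(): print(nm,back(*a))
m=W(s.x,(0,-85,60));print(m)
E
```

```text
[594.51947107  62.00866964   6.63965691] 380.4243185427731
[[ 0.23 -0.21]
 [ 0.27 -0.11]
 [-0.31  0.91]
 [-0.16  1.43]
 [-0.71 -0.74]
 [-0.66  0.21]
 [ 1.01  1.13]
 [-0.46  1.14]
 [ 0.77 -1.02]
 [-0.46 -0.02]]
stop_t1 [np.float64(36.5), np.float64(90.8)]
stop_t2 [np.float64(-35.3), np.float64(92.2)]
stop_b [np.float64(34.2), np.float64(103.5)]
pf1 [np.float64(34.1), np.float64(-35.9)]
pf2 [np.float64(-33.5), np.float64(-33.8)]
pr1 [np.float64(35.0), np.float64(-134.6)]
pr2 [np.float64(-37.2), np.float64(-134.2)]
sc_s1 [np.float64(-41.2), np.float64(95.3)]
sc_s2 [np.float64(44.5), np.float64(92.7)]
scpf [np.float64(-22.4), np.float64(-27.6)]
scpf2 [np.float64(45.8), np.float64(-30.7)]
scpr [np.float64(-33.0), np.float64(-133.0)]
scpr2 [np.float64(34.8), np.float64(-135.3)]
[624.18190702 -17.64771676  60.        ]
```

Run:
```python
from fit import *
import cv2
for sel in("top","scene"):
    G=[g for g in F if g[0]==sel]
    f=lambda p:np.concatenate([proj(n,W(p,l))-unc(n,u,v) for n,u,v,l in G])
    s=least_squares(f,[594,62,0.356]);print(sel,s.x[:2],np.degrees(s.x[2]),f(s.x).reshape(-1,2).round(2).tolist())
# overlay
p=[594.5,62,np.radians(20.42)]
for n in("top","scene"):
    k=6;im=cv2.imread(f"pics/{n}0.png");im=cv2.resize(im,None,fx=k,fy=k,interpolation=cv2.INTER_CUBIC)
    for x0,x1,y0,y1,z in[(-44.5,44.5,-146.5,-33.5,61),(-44.5,44.5,-33.5,178.5,50.5),(-36.5,36.5,-33.5,178.5,46.5),(-36.5,36.5,-136.5,-33.5,61),(-50,50,-150,180,0)]:
        q=np.array([proj(n,W(p,l)) for l in[(x0,y0,z),(x1,y0,z),(x1,y1,z),(x0,y1,z)]])
        cv2.polylines(im,[((q+.5)*k-.5).round().astype(int)],True,(0,0,255),1)
    x,y,w,h=(180,145,133,90) if n=="top" else (218,208,155,90)
    cv2.imwrite(f"pics/ov_{n}.png",cv2.resize(im[y*k:(y+h)*k,x*k:(x+w)*k],None,fx=.85,fy=.85))
```

```text
top [595.87527283  62.03052098] 19.89101630546518 [[0.52, -0.28], [0.29, -0.09], [-0.34, -0.13], [-0.46, 0.47]]
scene [593.78792082  61.57582819] 20.948560998483433 [[-1.01, -0.69], [-0.69, 0.36], [1.11, 0.39], [0.06, 0.41], [0.65, -1.21], [-0.24, -0.12]]
```

View pics/ov_top.png

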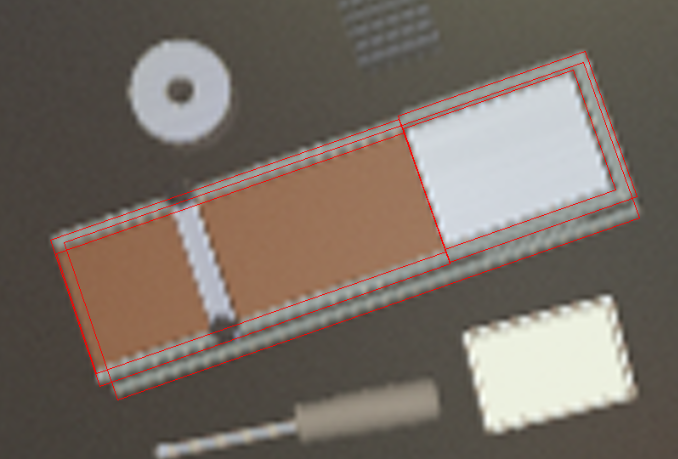

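View pics/ov_scene.png

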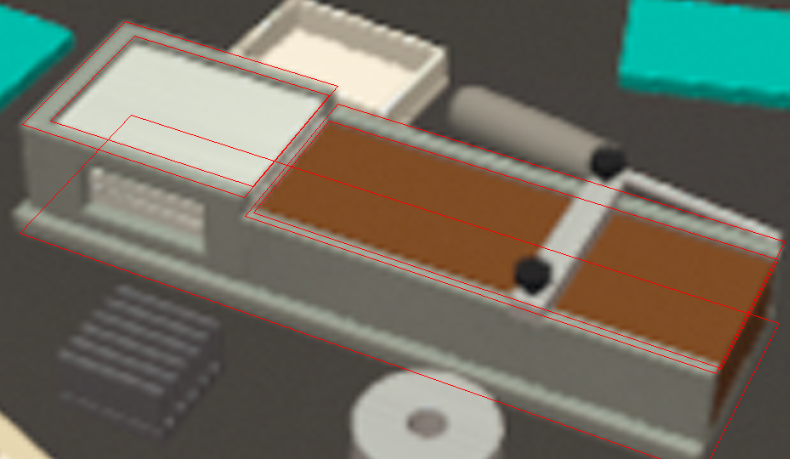

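```bash
cat > go.py <<'E'
from bench import r
import numpy as np,sys
from scipy.spatial.transform import Rotation as Ro
ST=np.array([595.3,62.0]);A=np.radians(20.1)
ux=np.array([np.cos(A),np.sin(A)]);uy=np.array([-np.sin(A),np.cos(A)])
def loc(s=None):
    s=s or r.sense();e=s["tool_pos"][:2]-ST
    return np.array([e@ux,e@uy,s["tool_pos"][2]])
def show(t=None):
    s=r.sense();f=s["ft_force"];R=Ro.from_euler("xyz",s["tcp_rot"],degrees=True).as_matrix()
    print("t",round(s["time"],2),"loc",loc(s).round(2),"F loc",[round(f[:2]@ux,2),round(f[:2]@uy,2),round(f[2],2)],"yaw",s["tcp_rot"].round(2),"gap",round(s["finger_gap"],1))
    if t is not None:
        w=np.append(ST+ux*t[0]+uy*t[1],t[2]);print("shift cm",(R.T@(w-s["tool_pos"])/10).round(3))
        Rt=Ro.from_euler("xyz",[180,0,110.1],degrees=True).as_matrix();print("turn",Ro.from_matrix(R.T@Rt).as_rotvec(degrees=True).round(2))
if __name__=="__main__": show([float(v) for v in sys.argv[1:4]] if len(sys.argv)>3 else None)
E
python3 go.py 0 -95 130
```

```text
t 0.1 loc [-656.19 -448.33  230.33] F loc [np.float64(0.02), np.float64(1.25), np.float64(0.2)] yaw [-1.799e+02 -1.000e-02  1.282e+01] gap 85.3
shift cm [ 60.615 -43.342  10.114]
turn [-6.000e-02 -9.000e-02 -9.728e+01]
```

```bash
python3 -m creep '20 -14.3 0 0 0 -40 0; 40 -28.6 0 0 0 -80 0; 60.62 -43.34 0 0 0 -97.3 0; 60.62 -43.34 0 0 0 -97.3 0;60.62 -43.34 0 0 0 -97.3 0;60.62 -43.34 0 0 0 -97.3 0;60.62 -43.34 0 0 0 -97.3 0;60.62 -43.34 0 0 0 -97.3 0;60.62 -43.34 0 0 0 -97.3 0;60.62 -43.34 0 0 0 -97.3 0;60.62 -43.34 0 0 0 -97.3 0;60.62 -43.34 0 0 0 -97.3 0;60.62 -43.34 0 0 0 -97.3 0;60.62 -43.34 0 0 0 -97.3 0;60.62 -43.34 0 0 0 -97.3 0;60.62 -43.34 0 0 0 -97.3 0;60.62 -43.34 0 0 0 -97.3 0;60.62 -43.34 0 0 0 -97.3 0;60.62 -43.34 0 0 0 -97.3 0;60.62 -43.34 0 0 0 -97.3 0' 20; python3 go.py 0 -95 80
```

```text
time: 2.1
tool_pos: [627.6, -28.6, 231.6]
tcp_rot: [180.0, -0.1, 110.0]
ft_force: [0.4, 0.1, 0.5]
finger_gap: 0.2
t 2.1 loc [ -0.8  -96.19 231.57] F loc [np.float64(0.4), np.float64(-0.04), np.float64(0.53)] yaw [ 1.7996e+02 -8.0000e-02  1.1002e+02] gap 0.2
shift cm [ 0.099  0.069 15.157]
turn [ 0.04 -0.08 -0.08]
```

```bash
python3 -m creep '0.1 0.07 5 0 0 0 0;0.1 0.07 10 0 0 0 0;0.1 0.07 13 0 0 0 0;0.1 0.07 14.5 0 0 0 0;0.1 0.07 15 0 0 0 0;0.1 0.07 15 0 0 0 0;0.1 0.07 15 0 0 0 0'; python3 go.py 0 -95 63
python3 - <<'E'
from bench import imaging
import cv2
for n,(x,y,w,h) in dict(top=(180,145,135,90),scene=(215,150,165,145)).items():
    im=imaging.snapshot(n)[:,:,::-1]; cv2.imwrite(f"pics/{n}1.png",cv2.resize(im[y:y+h,x:x+w],None,fx=4,fy=4,interpolation=cv2.INTER_CUBIC))
E
```

```text
time: 2.8
tool_pos: [629.7, -27.6, 84.3]
tcp_rot: [179.8, 0.0, 110.0]
ft_force: [0.6, 0.1, 1.1]
finger_gap: 0.1
t 2.8 loc [  1.54 -95.92  84.28] F loc [np.float64(0.61), np.float64(-0.09), np.float64(1.11)] yaw [1.7975e+02 3.0000e-02 1.1002e+02] gap 0.1
shift cm [ 0.093 -0.163  2.127]
turn [ 0.25  0.03 -0.08]
```

View pics/scene1.png

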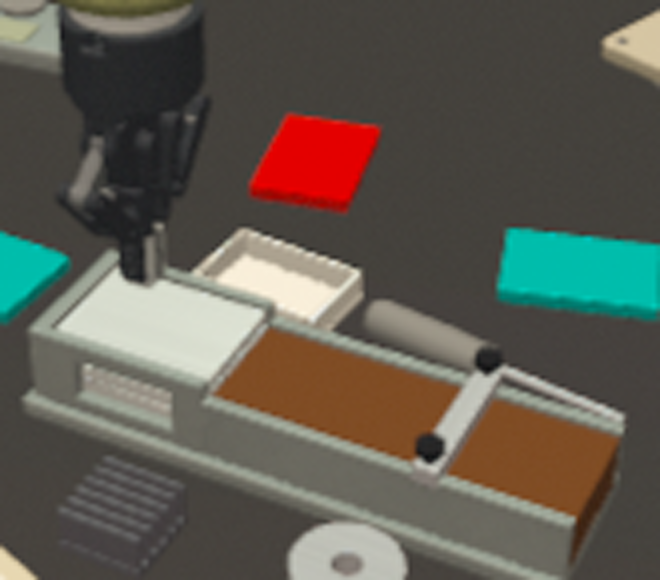

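View pics/top1.png

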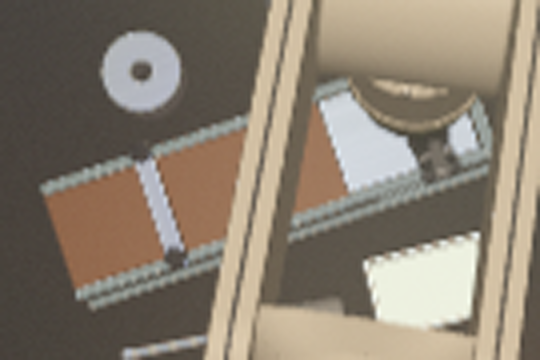

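```bash
python3 -m creep '0.09 -0.16 1.0 0.25 0 0 0;0.09 -0.16 1.8 0.25 0 0 0;0.09 -0.16 1.9 0.25 0 0 0;0.09 -0.16 1.9 0.25 0 0 0'; python3 go.py 0 -95 60;  python3 -m creep '0 0 0 0 0 0 0;0 0 0 0 0 0 0'; python3 go.py 0 -95 60
```

```text
time: 3.3
tool_pos: [627.2, -27.0, 64.2]
tcp_rot: [-179.9, -0.0, 110.0]
ft_force: [0.4, 0.2, 0.6]
finger_gap: 0.4
t 3.3 loc [ -0.62 -94.54  64.16] F loc [np.float64(0.47), np.float64(0.04), np.float64(0.62)] yaw [-1.7991e+02 -2.0000e-02  1.1003e+02] gap 0.4
shift cm [-0.046  0.063  0.415]
turn [-0.09 -0.02 -0.07]
time: 3.5
tool_pos: [627.2, -27.0, 64.1]
tcp_rot: [-179.9, -0.0, 110.0]
ft_force: [-0.3, -0.6, 0.9]
finger_gap: 0.0
t 3.5 loc [ -0.62 -94.51  64.15] F loc [np.float64(-0.5), np.float64(-0.42), np.float64(0.89)] yaw [-1.7990e+02 -2.0000e-02  1.1003e+02] gap 0.0
shift cm [-0.049  0.063  0.415]
turn [-0.1  -0.02 -0.07]
```

```bash
python3 -m creep '0 0.06 0.1 0 0 0 0;0 0.06 0.15 0 0 0 0;0 0.06 0.15 0 0 0 0'; python3 go.py 0 -95 60;  python3 -m creep '0 0 0.05 0 0 0 0;0 0 0.05 0 0 0 0'; python3 go.py 0 -95 60;  python3 -m creep '0 0 0.05 0 0 0 0;0 0 0.05 0 0 0 0'; python3 go.py 0 -95 60
```

```text
time: 3.8
tool_pos: [627.8, -26.8, 62.6]
tcp_rot: [-179.9, -0.0, 110.0]
ft_force: [-0.8, 1.2, 0.5]
finger_gap: 0.1
t 3.8 loc [-1.000e-02 -9.451e+01  6.263e+01] F loc [np.float64(-0.37), np.float64(1.39), np.float64(0.5)] yaw [-1.7990e+02 -2.0000e-02  1.1003e+02] gap 0.1
shift cm [-0.049  0.001  0.263]
turn [-0.1  -0.02 -0.07]
time: 4.0
tool_pos: [627.7, -26.8, 62.1]
tcp_rot: [-179.9, -0.0, 110.0]
ft_force: [0.3, 0.1, -0.3]
finger_gap: 0.0
t 4.0 loc [-4.000e-02 -9.450e+01  6.209e+01] F loc [np.float64(0.35), np.float64(-0.04), np.float64(-0.34)] yaw [-1.7990e+02 -2.0000e-02  1.1003e+02] gap 0.0
shift cm [-0.05   0.004  0.208]
turn [-0.1  -0.02 -0.07]
time: 4.2
tool_pos: [627.7, -26.8, 61.5]
tcp_rot: [-179.9, -0.0, 110.0]
ft_force: [-0.2, 0.6, 0.4]
finger_gap: -0.0
t 4.2 loc [ -0.1  -94.5   61.49] F loc [np.float64(0.03), np.float64(0.64), np.float64(0.39)] yaw [-1.7989e+02 -2.0000e-02  1.1003e+02] gap -0.0
shift cm [-0.05   0.011  0.149]
turn [-0.11 -0.02 -0.07]
```

```bash
python3 -m creep '0 0 0.04 0 0 0 0;0 0 0.04 0 0 0 0'; python3 go.py ;  python3 -m creep '0 0 0.04 0 0 0 0;0 0 0.04 0 0 0 0'; python3 go.py;  python3 -m creep '0 0 0.03 0 0 0 0;0 0 0.03 0 0 0 0'; python3 go.py
```

```text
time: 4.4
tool_pos: [627.6, -26.8, 61.0]
tcp_rot: [-179.9, -0.0, 110.0]
ft_force: [-0.1, 0.4, 0.3]
finger_gap: -0.2
t 4.4 loc [ -0.17 -94.47  60.99] F loc [np.float64(0.09), np.float64(0.43), np.float64(0.29)] yaw [-1.7989e+02 -3.0000e-02  1.1003e+02] gap -0.2
time: 4.6
tool_pos: [627.6, -26.7, 60.5]
tcp_rot: [-179.9, -0.0, 110.0]
ft_force: [-0.8, -0.2, 0.2]
finger_gap: -0.1
t 4.6 loc [ -0.2  -94.4   60.52] F loc [np.float64(-0.77), np.float64(0.11), np.float64(0.19)] yaw [-1.7988e+02 -3.0000e-02  1.1003e+02] gap -0.1
time: 4.8
tool_pos: [627.5, -26.8, 60.2]
tcp_rot: [-179.9, -0.0, 110.0]
ft_force: [0.9, -0.5, -0.3]
finger_gap: -0.5
t 4.8 loc [ -0.25 -94.46  60.15] F loc [np.float64(0.63), np.float64(-0.77), np.float64(-0.28)] yaw [-1.7988e+02 -3.0000e-02  1.1003e+02] gap -0.5
```

```bash
python3 -m creep '0 0 0.03 0 0 0 0;0 0 0.03 0 0 0 0'|grep ft; python3 go.py
```

```text
ft_force: [-0.5, 0.9, -0.1]
t 5.0 loc [ -0.28 -94.37  59.78] F loc [np.float64(-0.14), np.float64(1.01), np.float64(-0.07)] yaw [-1.7987e+02 -4.0000e-02  1.1003e+02] gap -0.1
```

```bash
python3 -m creep '0 0 0.03 0 0 0 0;0 0 0.03 0 0 0 0'|grep ft; python3 go.py;python3 -m creep '0 0 0.03 0 0 0 0;0 0 0.03 0 0 0 0'|grep ft; python3 go.py
```

```text
ft_force: [0.3, 1.2, -0.0]
t 5.2 loc [ -0.3  -94.41  59.44] F loc [np.float64(0.7), np.float64(0.97), np.float64(-0.01)] yaw [-1.7987e+02 -4.0000e-02  1.1003e+02] gap -0.1
ft_force: [-0.5, -0.1, -0.4]
t 5.4 loc [ -0.35 -94.35  59.07] F loc [np.float64(-0.49), np.float64(0.12), np.float64(-0.45)] yaw [-1.7986e+02 -4.0000e-02  1.1003e+02] gap 0.2
```

```bash
python3 -m creep '0 0 0.03 0 0 0 0;0 0 0.03 0 0 0 0'|grep ft; python3 go.py
```

```text
ft_force: [0.4, -0.2, -0.2]
t 5.6 loc [ -0.41 -94.35  58.68] F loc [np.float64(0.3), np.float64(-0.28), np.float64(-0.23)] yaw [-1.7986e+02 -4.0000e-02  1.1003e+02] gap -0.2
```

```bash
python3 -m creep '0 0 0.03 0 0 0 0;0 0 0.03 0 0 0 0'|grep ft; python3 go.py
```

```text
ft_force: [-0.9, -1.1, 2.0]
t 5.8 loc [ -0.3  -94.38  58.62] F loc [np.float64(-1.22), np.float64(-0.77), np.float64(1.95)] yaw [-1.7987e+02 -4.0000e-02  1.1003e+02] gap -0.0
```

```bash
python3 -m creep '0 0 0.02 0 0 0 0;0 0 0.02 0 0 0 0'|grep ft; python3 go.py
```

```text
ft_force: [-1.5, -0.2, 3.1]
t 6.0 loc [ -0.28 -94.39  58.62] F loc [np.float64(-1.45), np.float64(0.29), np.float64(3.06)] yaw [-1.7987e+02 -3.0000e-02  1.1003e+02] gap -0.3
```

```bash
python3 -m creep '0 0 0.02 0 0 0 0;0 0 0.02 0 0 0 0'|grep ft; python3 go.py
```

```text
ft_force: [-2.4, 0.0, 4.0]
t 6.2 loc [ -0.3  -94.39  58.57] F loc [np.float64(-2.2), np.float64(0.86), np.float64(4.01)] yaw [-1.7987e+02 -4.0000e-02  1.1003e+02] gap -0.1
```

```bash
python3 -m creep '0 0 0.04 0 0 0 0;0 0 0.04 0 0 0 0'|grep ft; python3 go.py
```

```text
ft_force: [-3.1, 0.2, 4.6]
t 6.4 loc [ -0.11 -94.46  58.53] F loc [np.float64(-2.85), np.float64(1.3), np.float64(4.6)] yaw [-1.7989e+02 -2.0000e-02  1.1003e+02] gap 0.1
```

```bash
python3 -m creep '0 0 0.04 0 0 0 0;0 0 0.04 0 0 0 0'|grep ft; python3 go.py
```

```text
ft_force: [-1.9, 0.2, 5.6]
t 6.6 loc [ 5.000e-02 -9.454e+01  5.851e+01] F loc [np.float64(-1.75), np.float64(0.9), np.float64(5.63)] yaw [-1.7991e+02 -1.0000e-02  1.1003e+02] gap 0.2
```

```bash
python3 -m creep '0.15 0 0.05 0 0 0 0;0.3 0 0.07 0 0 0 0'|grep ft; python3 go.py
```

```text
ft_force: [1.2, -1.8, 6.5]
t 6.8 loc [  0.72 -92.28  58.51] F loc [np.float64(0.49), np.float64(-2.09), np.float64(6.47)] yaw [1.8000e+02 7.0000e-02 1.1002e+02] gap 0.4
```

```bash
python3 -m creep '0.2 0 0.03 0 0 0 0;0.4 0 0.05 0 0 0 0'|grep ft; python3 go.py
```

```text
ft_force: [1.0, -2.9, 5.5]
t 7.0 loc [  1.21 -88.72  58.5 ] F loc [np.float64(-0.04), np.float64(-3.04), np.float64(5.47)] yaw [1.7993e+02 1.2000e-01 1.1001e+02] gap 0.2
```

```bash
python3 -m creep '0.3 -0.05 0.05 0.1 0 0 0;0.6 -0.1 0.07 0.1 0 0 0'|grep ft; python3 go.py;python3 - <<'E'
from bench import imaging
import cv2
for n,(x,y,w,h) in dict(scene=(215,190,165,100)).items():
    im=imaging.snapshot(n)[:,:,::-1]; cv2.imwrite(f"pics/{n}2.png",cv2.resize(im[y:y+h,x:x+w],None,fx=4.8,fy=4.8,interpolation=cv2.INTER_CUBIC))
E
```

```text
ft_force: [1.7, -1.7, 5.8]
t 7.2 loc [  0.94 -83.11  58.46] F loc [np.float64(1.05), np.float64(-2.21), np.float64(5.84)] yaw [179.94   0.19 110.  ] gap -0.1
```

View pics/scene2.png

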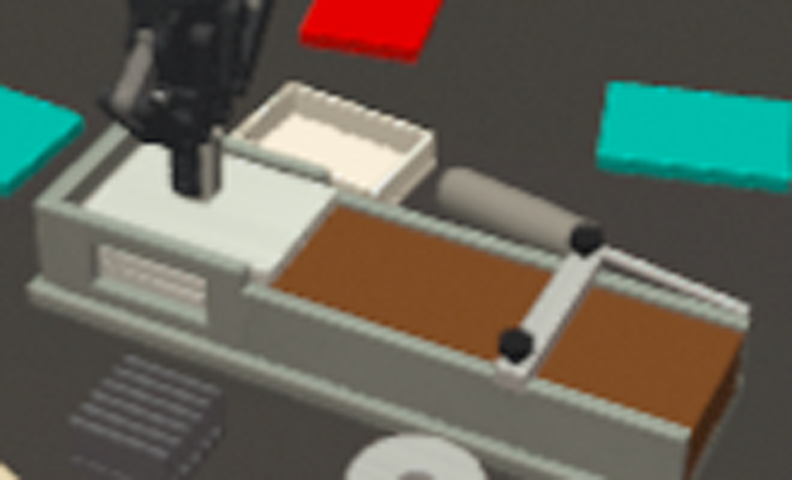

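The plate is following the finger. Its front edge now stands about 10 mm over the bed at (270–335, 190–280), and there is a dark gap at the rear wall at (85,190).

```bash
python3 -m creep '0.4 -0.05 0.06 0.1 0 0 0;0.8 -0.1 0.07 0.1 0 0 0'|grep ft; python3 go.py
```

```text
ft_force: [0.0, -2.7, 6.9]
t 7.45 loc [  0.67 -75.03  58.49] F loc [np.float64(-0.89), np.float64(-2.58), np.float64(6.88)] yaw [179.94   0.23 110.01] gap 0.1
```

```bash
python3 -m creep '0.4 -0.05 0.06 0.1 0 0 0;0.8 -0.1 0.07 0.1 0 0 0'|grep ft; python3 go.py
```

```text
ft_force: [2.4, -2.1, 5.7]
t 7.65 loc [  0.41 -67.3   58.46] F loc [np.float64(1.49), np.float64(-2.78), np.float64(5.74)] yaw [179.95   0.29 110.01] gap -0.2
```

```bash
python3 -m creep '0.4 -0.05 0.06 0.1 0 0 0;0.8 -0.1 0.07 0.1 0 0 0'|grep ft; python3 go.py
```

```text
ft_force: [1.1, -3.2, 6.7]
t 7.85 loc [  0.18 -59.6   58.45] F loc [np.float64(-0.07), np.float64(-3.36), np.float64(6.74)] yaw [179.95   0.35 110.  ] gap 0.1
```

```bash
python3 -m creep '0.4 0 0.06 0 -0.1 0 0;0.8 0 0.07 0 -0.1 0 0'|grep ft; python3 go.py
```

```text
ft_force: [0.8, -2.7, 6.8]
t 8.05 loc [  0.87 -51.86  58.42] F loc [np.float64(-0.19), np.float64(-2.85), np.float64(6.84)] yaw [179.86   0.52 110.  ] gap 0.1
```

```bash
python3 -m creep '0.3 0 0.06 0 -0.1 0 0;0.5 0 0.07 0 -0.1 0 0'|grep ft; python3 go.py;python3 - <<'E'
from bench import imaging
import cv2
for n,(x,y,w,h) in dict(scene=(215,190,165,100)).items():
    im=imaging.snapshot(n)[:,:,::-1]; cv2.imwrite(f"pics/{n}3.png",cv2.resize(im[y:y+h,x:x+w],None,fx=4.8,fy=4.8,interpolation=cv2.INTER_CUBIC))
E
```

```text
ft_force: [0.5, -3.3, 7.7]
t 8.25 loc [  1.51 -47.08  58.39] F loc [np.float64(-0.7), np.float64(-3.24), np.float64(7.68)] yaw [179.78   0.68 110.01] gap -0.2
```

View pics/scene3.png

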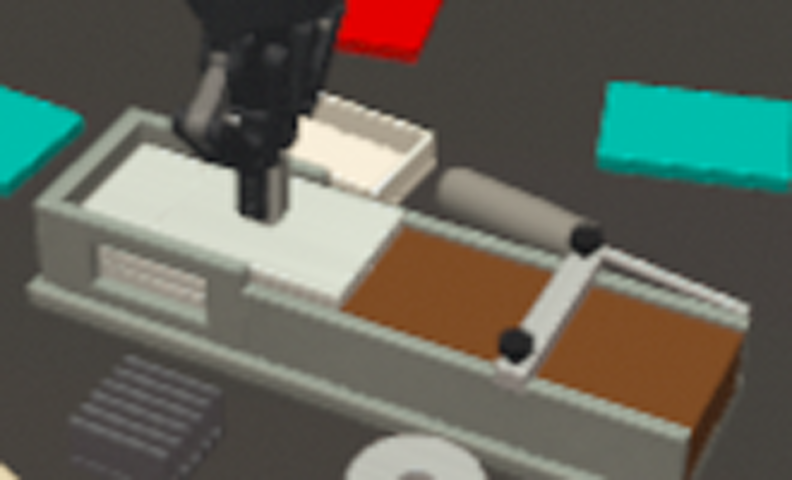

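The front edge now runs (342,302)–(400,210) in the crop. I'll convert that to station y.

```bash
cat > b.py <<'E'
from fit import C
from go import ST,ux,uy
import numpy as np
def back(n,px,z):
    c=C[n];d=c["R"].T@np.linalg.inv(c["camera_matrix"])@np.append(px,1);o=-c["R"].T@c["t"];P=o+d*(z-o[2])/d[2];e=P[:2]-ST;return np.round([e@ux,e@uy],1)
def cr(u,v,k,ox,oy): return [(u+.5)/k-.5+ox,(v+.5)/k-.5+oy]
E
python3 - <<'E'
from b import *
for u,v,z in[(342,300,58.4),(400,210,58.4),(247,288,50.5)]: print(back("scene",cr(u,v,4.8,215,190),z))
E
```

```text
[38.3 14.2]
[-32.7   9.1]
[ 42.4 -32.4]
```

```bash
python3 -m creep '0 -0.15 -0.5 0.2 -0.6 0 0;0 -0.15 -1.5 0.2 -0.6 0 0;-3 -0.15 -1.5 0.2 -0.6 0 0;-5.9 -0.15 -1.5 0.2 -0.6 0 0;-5.9 -0.15 -1.5 0.2 -0.6 0 0;-5.9 -0.15 -1.5 0.2 -0.6 0 0'|grep ft; python3 go.py 0 -105 54;python3 - <<'E'
from bench import imaging
import cv2
for n,(x,y,w,h) in dict(scene=(215,190,165,100),top=(180,145,135,90)).items():
    im=imaging.snapshot(n)[:,:,::-1]; cv2.imwrite(f"pics/{n}4.png",cv2.resize(im[y:y+h,x:x+w],None,fx=4.8,fy=4.8,interpolation=cv2.INTER_CUBIC))
E
```

```text
ft_force: [0.0, 1.1, 0.2]
t 8.9 loc [  -0.37 -105.8    74.14] F loc [np.float64(0.43), np.float64(1.06), np.float64(0.21)] yaw [-180.      1.23  109.95] gap 0.1
shift cm [0.124 0.037 2.012]
turn [-0.    1.23 -0.15]
```

View pics/scene4.png

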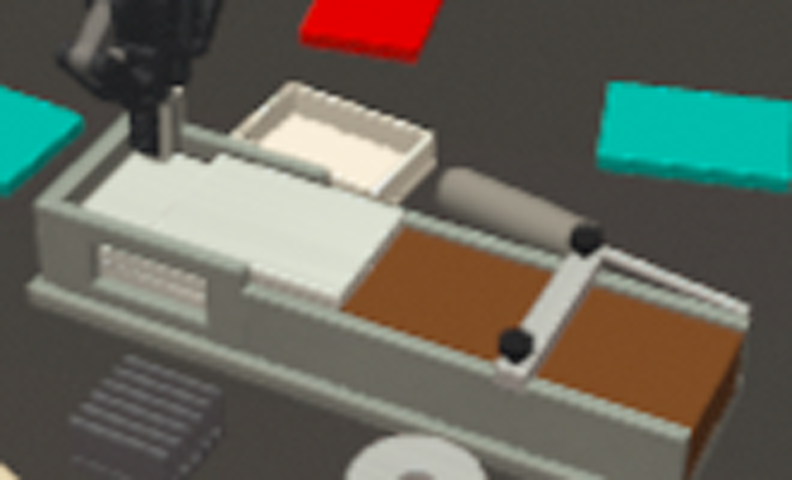

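View pics/top4.png

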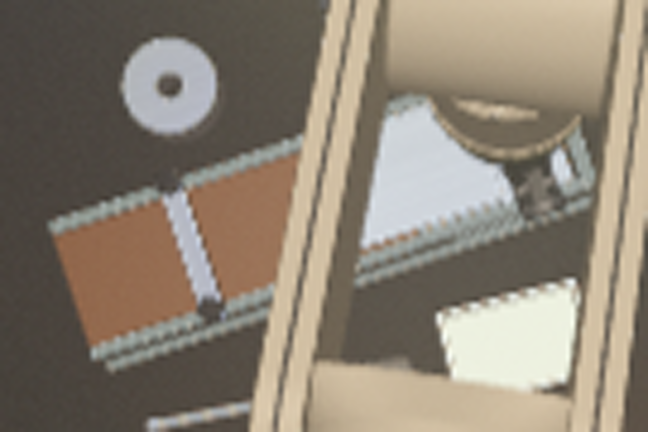

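```bash
python3 - <<'E'
from b import *
for u,v,z in[(222,157,58.4),(160,224,58.4),(90,207,48.4)]: print(back("scene",cr(u,v,4.8,215,190),z))
E
python3 -m creep '0.12 0.04 0.4 0 1.2 0 0;0.12 0.04 0.8 0 1.2 0 0;0.12 0.04 1.2 0 1.2 0 0;0.12 0.04 1.4 0 1.2 0 0;0.12 0.04 1.4 0 1.2 0 0' |grep ft;python3 go.py 0 -105 52
```

```text
[-30.9 -86.6]
[ 28.4 -86.6]
[  21.9 -130.4]
ft_force: [0.7, -0.7, 0.1]
t 9.5 loc [  -0.33 -103.51   59.12] F loc [np.float64(0.45), np.float64(-0.92), np.float64(0.08)] yaw [-1.7992e+02 -1.0000e-02  1.1004e+02] gap -0.1
shift cm [-0.15   0.034  0.712]
turn [-0.08 -0.01 -0.06]
```

```bash
python3 -m creep '-0.1 0.03 0.3 0 0 0 0;-0.1 0.03 0.5 0 0 0 0;-0.1 0.03 0.65 0 0 0 0;-0.1 0.03 0.68 0 0 0 0;-0.1 0.03 0.68 0 0 0 0' |grep ft;python3 go.py 0 -105 52
```

```text
ft_force: [0.1, -0.1, 0.9]
t 10.0 loc [-6.0000e-02 -1.0451e+02  5.2290e+01] F loc [np.float64(0.04), np.float64(-0.08), np.float64(0.87)] yaw [-1.7992e+02 -1.0000e-02  1.1004e+02] gap -0.3
shift cm [-0.049  0.006  0.029]
turn [-0.08 -0.01 -0.06]
```

```bash
python3 -m creep '0.4 0 0 0 0 0 0;0.7 0 0 0 0 0 0;1 0 0 0 0 0 0;1.3 0 0 0 0 0 0;1.6 0 0 0 0 0 0' |grep ft;python3 go.py 0 -85 52.5
```

```text
ft_force: [0.3, -0.4, 0.6]
t 10.5 loc [ 4.000e-02 -8.824e+01  5.241e+01] F loc [np.float64(0.17), np.float64(-0.51), np.float64(0.58)] yaw [-179.93   -0.    110.04] gap 0.1
shift cm [ 0.324 -0.005 -0.009]
turn [-0.07 -0.   -0.06]
```

```bash
python3 -m creep '0.4 0 0 0 0 0 0;0.8 0 0 0 0 0 0;1.2 0 0 0 0 0 0;1.6 0 0 0 0 0 0;2 0 0 0 0 0 0' |grep ft;python3 go.py 0 -65 52.5
```

```text
ft_force: [-0.4, -0.7, -0.8]
t 11.0 loc [ 2.000e-02 -6.784e+01  5.237e+01] F loc [np.float64(-0.64), np.float64(-0.54), np.float64(-0.82)] yaw [-179.92   -0.    110.05] gap -0.2
shift cm [ 0.284 -0.002 -0.013]
turn [-0.08 -0.   -0.05]
```

Run:
```python
from bench import imaging
import cv2
for n,(x,y,w,h) in dict(scene=(215,190,165,100)).items():
    im=imaging.snapshot(n)[:,:,::-1]; cv2.imwrite(f"pics/{n}5.png",cv2.resize(im[y:y+h,x:x+w],None,fx=4.8,fy=4.8,interpolation=cv2.INTER_CUBIC))
```

```text
(no output)
```

View pics/scene5.png

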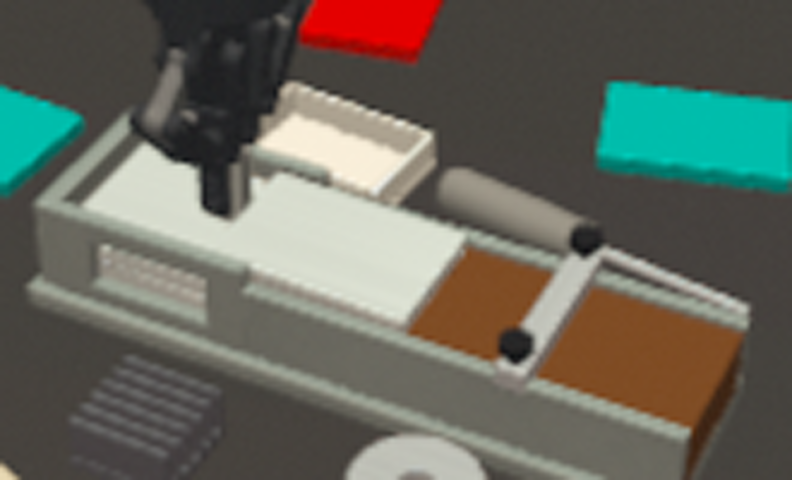

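The plate is being pushed. Its front edge is at (408,325)–(465,238).

```bash
python3 - <<'E'
from b import *
for u,v,z in[(408,323,57),(465,238,57),(272,182,58),(500,362,59),(582,255,59)]: print(back("scene",cr(u,v,4.8,215,190),z))
E
python3 -m creep '0.4 0 0 0 0 0 0;0.8 0 0 0 0 0 0;1.2 0 0 0 0 0 0;1.6 0 0 0 0 0 0' |grep ft;python3 go.py 0 -45 52.5
```

```text
[37.4 46.5]
[-29.1  44.4]
[-24.8 -55.5]
[44.5 93.8]
[-39.9  98.3]
ft_force: [-0.4, -0.4, -0.6]
t 11.45 loc [  0.07 -50.86  52.33] F loc [np.float64(-0.52), np.float64(-0.26), np.float64(-0.62)] yaw [-1.7992e+02 -3.0000e-02  1.1007e+02] gap 0.2
shift cm [ 0.586 -0.007 -0.016]
turn [-0.08 -0.03 -0.03]
```

```bash
python3 -m creep '0.3 0 0 0 0 0 0;0.6 0 0 0 0 0 0;0.9 0 0 0 0 0 0;1.2 0 0 0 0 0 0' |grep ft;python3 go.py 0 -45 52.5;python3 - <<'E'
from bench import imaging
import cv2
for n,(x,y,w,h) in dict(scene=(215,190,165,100),top=(180,145,135,90)).items():
    im=imaging.snapshot(n)[:,:,::-1]; cv2.imwrite(f"pics/{n}6.png",cv2.resize(im[y:y+h,x:x+w],None,fx=4.8,fy=4.8,interpolation=cv2.INTER_CUBIC))
E
```

```text
ft_force: [-0.0, 0.5, -0.6]
t 11.85 loc [  0.07 -38.66  52.34] F loc [np.float64(0.14), np.float64(0.49), np.float64(-0.65)] yaw [-1.7992e+02 -3.0000e-02  1.1006e+02] gap -0.2
shift cm [-0.634 -0.007 -0.017]
turn [-0.08 -0.03 -0.04]
```

View pics/scene6.png

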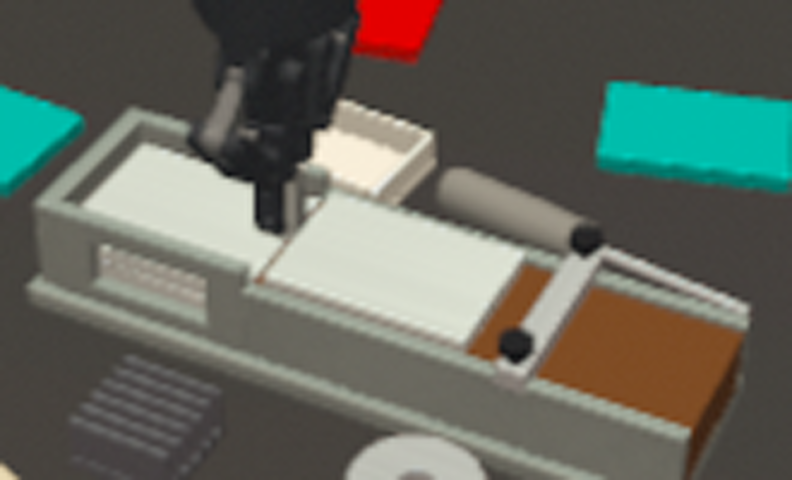

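View pics/top6.png

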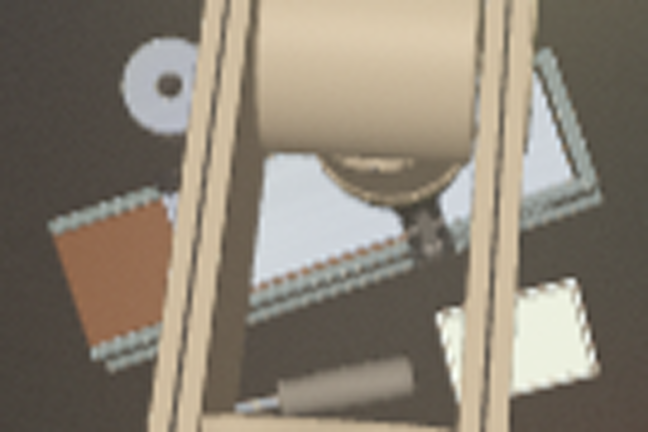

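The plate has dropped onto the bed: a brown sliver shows at its rear at (262,275), and its front edge is at (470,348)–(525,258). About 18 mm remain to the stop, so I'll approach more slowly.

```bash
python3 -m creep '0.25 0 0 0 0 0 0;0.5 0 0 0 0 0 0;0.75 0 0 0 0 0 0;1.0 0 0 0 0 0 0;1.1 0 0 0 0 0 0' |grep ft;python3 go.py
```

```text
ft_force: [0.8, -1.0, 1.1]
t 12.45 loc [  0.14 -27.15  52.4 ] F loc [np.float64(0.36), np.float64(-1.22), np.float64(1.08)] yaw [-1.7992e+02 -4.0000e-02  1.1009e+02] gap -0.1
```

```bash
python3 -m creep '0.1 0 0 0 0 0 0;0.2 0 0 0 0 0 0;0.3 0 0 0 0 0 0' |grep ft;python3 go.py
```

```text
ft_force: [-0.4, -0.8, -0.8]
t 12.75 loc [  0.12 -24.11  52.37] F loc [np.float64(-0.6), np.float64(-0.61), np.float64(-0.8)] yaw [-1.7992e+02 -4.0000e-02  1.1009e+02] gap -0.2
```

Next come smaller steps, checking the force after each.

```bash
python3 -m creep '0.05 0 0 0 0 0 0;0.1 0 0 0 0 0 0' |grep ft;python3 go.py;python3 - <<'E'
from bench import imaging
import cv2
for n,(x,y,w,h) in dict(scene=(275,215,100,75)).items():
    im=imaging.snapshot(n)[:,:,::-1]; cv2.imwrite(f"pics/{n}7.png",cv2.resize(im[y:y+h,x:x+w],None,fx=7.5,fy=7.5,interpolation=cv2.INTER_CUBIC))
E
```

```text
ft_force: [-0.1, -0.6, -1.1]
t 12.95 loc [  0.13 -23.09  52.4 ] F loc [np.float64(-0.31), np.float64(-0.53), np.float64(-1.06)] yaw [-1.7992e+02 -4.0000e-02  1.1009e+02] gap -0.3
```

View pics/scene7.png

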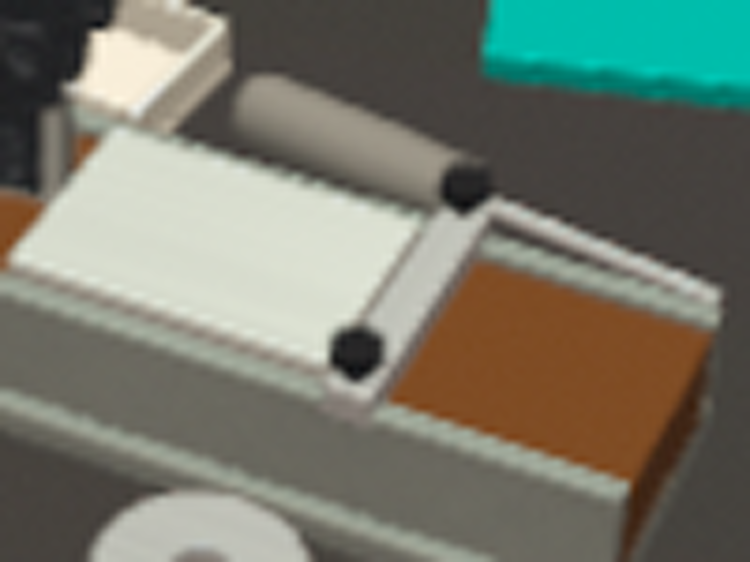

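The plate's front edge at (340–420, 215–365) is now almost at the stop's face.

```bash
python3 -m creep '0.05 0 0 0 0 0 0;0.1 0 0 0 0 0 0' |grep ft;python3 go.py
```

```text
ft_force: [0.2, -1.1, -0.3]
t 13.2 loc [  0.12 -22.02  52.39] F loc [np.float64(-0.15), np.float64(-1.08), np.float64(-0.33)] yaw [-1.7992e+02 -4.0000e-02  1.1009e+02] gap 0.2
```

```bash
python3 -m creep '0.05 0 0 0 0 0 0;0.1 0 0 0 0 0 0' |grep ft;python3 go.py
```

```text
ft_force: [-0.3, -0.9, -0.0]
t 13.4 loc [  0.13 -20.99  52.38] F loc [np.float64(-0.57), np.float64(-0.79), np.float64(-0.03)] yaw [-1.7992e+02 -4.0000e-02  1.1009e+02] gap -0.1
```

```bash
python3 -m creep '0.04 0 0 0 0 0 0;0.08 0 0 0 0 0 0' |grep ft;python3 go.py
```

```text
ft_force: [-0.4, -0.5, 0.0]
t 13.6 loc [  0.14 -20.18  52.4 ] F loc [np.float64(-0.52), np.float64(-0.34), np.float64(0.04)] yaw [-1.7992e+02 -4.0000e-02  1.1008e+02] gap -0.0
```

```bash
python3 -m creep '0.04 0 0 0 0 0 0;0.08 0 0 0 0 0 0' |grep ft;python3 go.py
```

```text
ft_force: [0.4, -0.3, -0.5]
t 13.8 loc [  0.14 -19.32  52.4 ] F loc [np.float64(0.31), np.float64(-0.42), np.float64(-0.47)] yaw [-1.7992e+02 -4.0000e-02  1.1009e+02] gap -0.2
```

```bash
python3 -m creep '0.04 0 0 0 0 0 0;0.08 0 0 0 0 0 0' |grep ft;python3 go.py
```

```text
ft_force: [1.4, -5.3, -0.8]
t 14.0 loc [  0.17 -19.15  52.48] F loc [np.float64(-0.51), np.float64(-5.5), np.float64(-0.82)] yaw [-1.7993e+02  2.0000e-02  1.1008e+02] gap -0.2
```

```bash
python3 -m creep '0.04 0 0 0 0 0 0;0.08 0 0 0 0 0 0' |grep ft;python3 go.py
```

```text
ft_force: [2.3, -6.8, -0.2]
t 14.2 loc [  0.22 -19.09  52.58] F loc [np.float64(-0.24), np.float64(-7.2), np.float64(-0.17)] yaw [-1.7995e+02  9.0000e-02  1.1007e+02] gap 0.2
```

Contact is firm: the push force rose to 7 N and the tool stopped advancing. Now I'll back off and go up.

```bash
python3 -m creep '-0.2 0 0 0 0 0 0;-0.5 0 0 0 0 0 0;-0.6 0 -1 0 0 0 0;-0.6 0 -5 0 0 0 0;-0.6 0 -9 0 0 0 0;-0.6 0 -13 0 0 0 0;-0.6 -5 -15 0 0 0 0;-0.6 -10 -15 0 0 0 0;-0.6 -15 -15 0 0 0 0;-0.6 -20 -15 0 0 0 0;-5 -22 -15 0 0 0 0;-10 -22 -15 0 0 0 0;-15 -22 -15 0 0 0 0;-20 -22 -15 0 0 0 0;-25 -22 -15 0 0 0 0;-25 -22 -15 0 0 0 0;-25 -22 -15 0 0 0 0' ;python3 go.py;python3 - <<'E'
from bench import imaging
import cv2
for n,(x,y,w,h,k) in dict(scene=(215,190,165,100,4.8),top=(180,145,135,90,5.9)).items():
    im=imaging.snapshot(n)[:,:,::-1]; cv2.imwrite(f"pics/{n}8.png",cv2.resize(im[y:y+h,x:x+w],None,fx=k,fy=k,interpolation=cv2.INTER_CUBIC));cv2.imwrite(f"pics/{n}8full.png",im)
E
```

```text
time: 15.9
tool_pos: [481.0, -266.5, 202.9]
tcp_rot: [-179.9, -0.0, 110.0]
ft_force: [-0.0, 0.9, -0.1]
finger_gap: 0.2
t 15.9 loc [-220.19 -269.25  202.86] F loc [np.float64(0.31), np.float64(0.88), np.float64(-0.09)] yaw [-1.7992e+02 -1.0000e-02  1.0996e+02] gap 0.2
```

View pics/scene8.png

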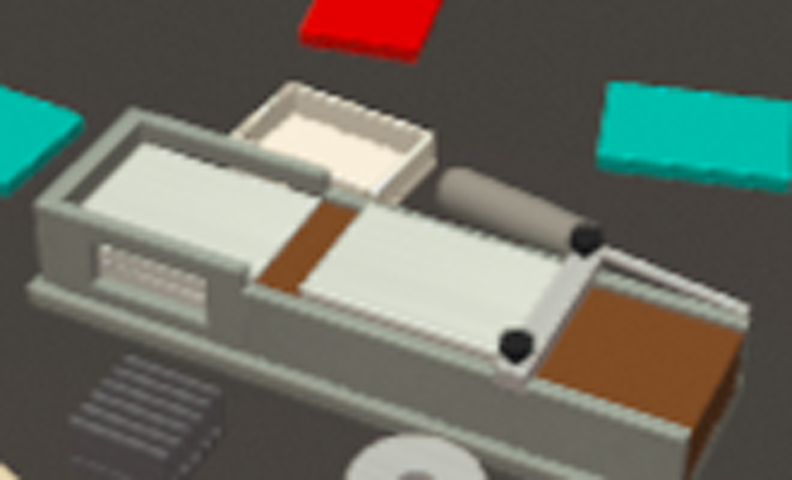

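View pics/top8.png

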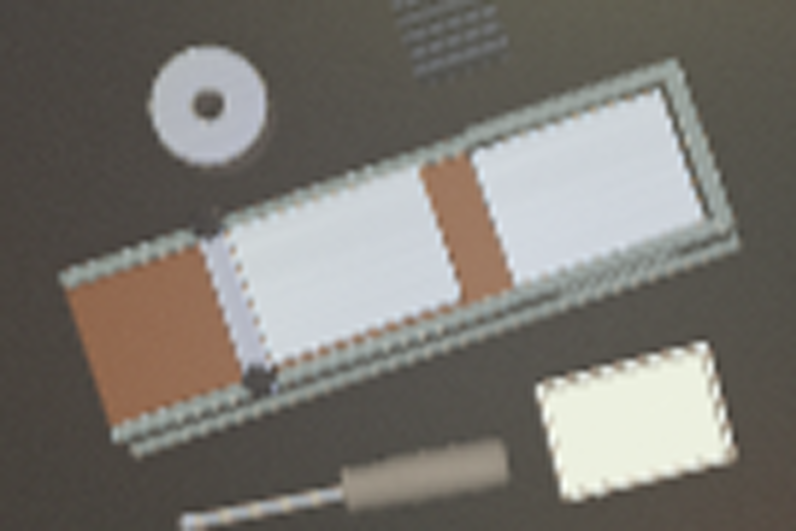

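In both pictures the plate lies at the stop. The top view shows a thin dotted dark line at the joint, (228,235)–(275,360), so I'll check that with a profile and a before/after comparison.

Run:
```python
import cv2,numpy as np
from b import *
from fit import proj
im=cv2.imread("pics/top8full.png").astype(np.float32);im0=cv2.imread("pics/top0.png").astype(np.float32)
def prof(im,z,xs,ys):
    out=[]
    for y in ys:
        P=[proj("top",np.append(ST+ux*x+uy*y,z)) for x in xs]
        m=np.array(P,np.float32)[None]
        out.append(cv2.remap(im,m[...,0],m[...,1],cv2.INTER_LINEAR).reshape(-1,3).mean(0))
    return np.array(out)
xs=np.linspace(-22,28,60)
ys=np.arange(82,112,1.)
a=prof(im,57,xs,ys);b=prof(im0,57,xs,ys)
for y,p,q in zip(ys,a,b): print(y,p.round(),q.round())
for xs2 in (np.linspace(-22,0,30),np.linspace(5,28,30)):
    ys=np.arange(-20,0,.25);g=prof(im,56.5,xs2,ys)[:,0];print("rear edge",ys[np.argmin(abs(g-(g.max()+g.min())/2))])
    ys=np.arange(98,115,.25)
    for i in(im,im0): g=prof(i,59,xs2,ys)[:,0];print("stop far edge",ys[np.argmin(abs(g-(g.max()+g.min())/2))])
```

```text
82.0 [217. 214. 208.] [ 84. 110. 151.]
83.0 [217. 214. 208.] [ 83. 110. 151.]
84.0 [218. 214. 208.] [ 83. 110. 151.]
85.0 [218. 214. 208.] [ 83. 110. 150.]
86.0 [218. 214. 208.] [ 83. 110. 150.]
87.0 [218. 214. 208.] [ 83. 110. 150.]
88.0 [218. 215. 209.] [ 83. 109. 150.]
89.0 [217. 214. 207.] [ 82. 108. 147.]
90.0 [210. 208. 202.] [ 83. 106. 141.]
91.0 [198. 197. 194.] [ 93. 110. 138.]
92.0 [186. 187. 188.] [118. 128. 145.]
93.0 [187. 186. 187.] [154. 155. 162.]
94.0 [194. 188. 187.] [183. 176. 177.]
95.0 [199. 189. 186.] [196. 185. 183.]
96.0 [199. 187. 183.] [197. 185. 182.]
97.0 [197. 185. 182.] [196. 184. 181.]
98.0 [197. 185. 182.] [196. 184. 181.]
99.0 [197. 185. 182.] [196. 185. 181.]
100.0 [197. 186. 183.] [196. 186. 182.]
101.0 [198. 187. 184.] [197. 187. 183.]
102.0 [198. 188. 184.] [197. 187. 183.]
103.0 [198. 188. 185.] [196. 187. 184.]
104.0 [196. 187. 185.] [195. 186. 184.]
105.0 [185. 179. 181.] [183. 179. 180.]
106.0 [160. 161. 170.] [158. 160. 170.]
107.0 [129. 138. 158.] [127. 136. 157.]
108.0 [106. 121. 150.] [103. 119. 150.]
109.0 [ 94. 114. 149.] [ 90. 112. 148.]
110.0 [ 89. 112. 150.] [ 84. 109. 149.]
111.0 [ 87. 111. 150.] [ 82. 108. 149.]
rear edge -7.5
stop far edge 106.25
stop far edge 106.25
rear edge -7.5
stop far edge 106.25
stop far edge 106.25
```

Neither the stop's far edge nor its profile moved (106.25 before and after). The plate's rear edge at −7.5 plus 100 mm gives a leading edge at 92.5, against a stop face at 92.25. It is equal at both sides, so the plate is square, and the faint line is the stop's visible face. I'm handing in.

Run:
```python
from bench import r
print(r.hand_in())
```

```text
the job is handed in; nothing more can be done
None
```

I moved the top plate onto the bed and up against the end stop, and handed the job in at about 16 s of the 61 s allowed. No verdict was reported.

**How it was done:** I pressed the plate with the shut fingertips at about 6–8 N and dragged it about 47 mm toward the bed. I then lifted clear, went down behind its rear edge and pushed it along until it met the stop. The push force rose to about 7 N and the plate stopped advancing, so I backed off and moved the arm away.

**Last checks:**
- **Stop:** its edge in the top picture is at 106.25 mm both before and after.
- **Plate position:** the leading edge comes out at about 92.5 mm and the stop's face at about 92.25 mm, so they touch within the accuracy of the pictures. The rear edge reads the same on both sides, so the plate is square, and it appears to lie flat between the guides.
- **Other plates and bystanders:** in the close-up pictures the magazine stack, heat sink, spool, driver and tray look unmoved. I did not look at the flux jar and meter again at the end, but the arm never worked near them.
- **Disagreements:** the two cameras differed by about 1° on the station's angle, and by a few mm on the stop's position. A faint dotted line at the joint in the top view is about what the visible strip of the stop's face would give, so I did not treat it as a gap.

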